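Pull-test a storeroom hook with a spring scale, then hang the basket on it

TASK

A new long hook has been clipped over the hook board: test it before use. Put the spring scale's link over that hook and pull the scale straight out from the board until the broad dark band on its rod stands at the mouth of the tube (11.5 N), hold it there for two seconds, and do not overpull; then unhook the scale and lay it flat on the table, face up as before. Then hang the basket by its handle on the same hook and leave everything else where it is, dropping nothing.

Things in the scene. Friction and masses are not known exactly. Their poses are not given: they have to be found in the camera images.
- rack: Wire shelf unit, 560 mm wide and 160 mm deep, fixed on the table, with a timber hook board across its front: 20 mm thick, from 200 to 270 mm above the table. Origin on the table under the middle of the board's front face; +x points into the shelf (away from the robot), +y along the board, z up.
- board_middle (a point): Middle of the hook board's front face, 235 mm above the table. Three clip-over steel hooks hang on the board, one here and one 140 mm to either side, in any order: the new long one (75 mm reach) and two old short ones (32 mm reach).
- hook: The new long hook, 10 mm round steel bar. Its arm runs 75 mm out from the board along its own -x, then turns straight up. Origin on the front of its clip plate at the arm's centre line, 235 mm above the table; y along the board, z up. The clip is a loose fit: about 2 N outward slides the hook along its -x by an unknown 0 to 12 mm until the clip bears firmly on the board's back; it stays there.
- hook_tip (a point): Top of the hook's upturned tip, on the tip's centre line: x = -75 mm, z = +36 mm in the hook's frame (271 mm above the table). It moves with the hook.
- scale: Spring scale (about 0.27 kg), lying flat. Aluminium tube 150 mm long, 30 mm wide, 28 mm high; black end caps 14 mm long, 36 mm wide and 32 mm high, on which it lies; a fixed ring on the tail reaches x = -111 mm. Origin on the underside below the tube's middle, x along the tube towards the rod and link, z up; the tube's axis is 16 mm above the underside.
- scale_mouth (a point): The tube's mouth, x = 77 mm, z = 16 mm in the scale's frame, where the sprung 12 mm rod comes out when the link is pulled: 250 N per metre from 0 N at rest, end stop at 75 mm. The rod's broad dark band, 12 mm long, stands across the mouth when the rod is drawn 40 to 52 mm (10 to 13 N; middle 11.5 N). Over 64 mm (16 N) is overpulling.
- scale_link (a point): Middle of the opening of the flat D-shaped link of 6 mm bar at the rod's end: at rest x = 135 mm, z = 16 mm in the scale's frame; moves along x with the rod. The opening lies in the scale's x-y plane, so an upright post passes through it when the scale is level; 36 mm wide, 46 mm long. The far bar, which bears on the hook's tip, has its inner edge 23 mm beyond this point.
- basket: Round wicker basket (about 0.3 kg), 168 mm across the rim, 128 mm across the foot, 75 mm high, with a stiff arched handle that does not fold. Origin at the centre of the underside, z up, y along the handle's top bar.
- basket_bar (a point): Middle of the handle's straight top bar, on its centre line, 175 mm above the basket's underside: a 10 mm round bar, straight for 60 mm to either side along the basket's y, then bending down to the rim at 81 mm to either side.
- jar: Bystander: jar 60 mm in diameter, 75 mm high.
- tape_roll: Bystander: empty cardboard tape roll, 90 mm in diameter, 48 mm high.
- screwdriver: Bystander: screwdriver lying on the table.
- sponge_pack: Bystander: pack 70 by 110 by 35 mm.
- spray_bottle: Bystander: spray bottle 68 mm in diameter, 177 mm high.
- scrub_brush: Bystander: scrubbing brush 150 by 55 by 38 mm.
Things that resemble listed ones, but are neither listed nor needed, are in the scene too. Leave any blue or green look-alike of the basket alone.

How it is judged (in metres and radians):
On the way, in this order (a step that is already met when the one before it is completed fails the run):
1. the scale, hooked on the new hook, is drawn until the band stands at the tube's mouth, and held there (x of scale_link in the frame of scale between 0.175 and 0.187 m and contact force between scale and hook above 7 N and angle between the x axis of scale and the x axis of hook, either way round below 0.3 rad), for 1.5 s.
2. the scale lies flat on the table, let go (height (world z) of scale below 0.012 m and angle between scale's own z axis and vertical below 0.12 rad and contact force between the fingers and scale below 0.1 N and linear speed of scale below 0.03 m/s), for 0.2 s.
3. the basket hangs on the new hook (contact force between basket and hook above 1 N and height (world z) of basket above 0.05 m and contact force between the fingers and basket below 0.1 N), for 0.2 s.
At the end, for the whole second after the job is handed in: The basket hangs by its handle bar on the arm of the new hook, behind the upturned tip, clear of the table, tilted less than 20 degrees and swaying at most gently (under 0.3 m/s), and the scale lies flat on the table at rest, face up (contact force between basket and hook above 1 N and height (world z) of basket above 0.05 m and x of basket_bar in the frame of hook between -0.072 and 0 m and z of basket_bar in the frame of hook between -0.005 and 0.03 m and angle between basket's own z axis and vertical below 0.35 rad and linear speed of basket below 0.3 m/s and height (world z) of scale below 0.012 m and angle between scale's own z axis and vertical below 0.12 rad and linear speed of scale below 0.03 m/s); the robot touches nothing.
It fails at once if the scale is overpulled: its rod is drawn out more than 64 mm, 12 mm past the band (x of scale_link in the frame of scale above 0.199 m).
It fails at once if the scale is dropped from more than 80 mm (height (world z) of scale above 0.08 m and contact force between scale and anything else below 0.02 N).
It fails at once if the basket is dropped from more than 100 mm (height (world z) of basket above 0.1 m and contact force between basket and anything else below 0.02 N).
It fails at once if a bystander is moved more than 40 mm (distance of any of jar, tape_roll, screwdriver, sponge_pack, spray_bottle, scrub_brush from where it was at the start of the episode above 0.04 m).
It also fails if it takes over 72 s, if anything falls off the work surface, if the arm or the gripper's body presses on something with over 40 N, if the wrist force passes 120 N, or if a joint passes its speed limit or range.

ROBOT

A 6-joint arm with a two-finger parallel gripper is mounted at the origin on the work surface. World frame = base frame: x ahead of the robot, y to its left, z up, the work surface at z = 0. Lengths are in m, angles in degrees, forces in N, time in s.
With the tool pointing down it reaches from about 0.375 to 0.9 m from the base axis. Payload 3.1 kg.
Tool frame: the origin (TCP) lies at the very end of the fingers, on their centre line; the grasp point (between the pads) lies 19 mm behind it; z points along the fingers, y is the line along which they close (so a half turn about z gives the same grasp; the last joint's range is limited). The gripper opens to 87 mm and grips with 3 to 60 N. Pads are 19 mm wide; open, the fingers measure 117 mm over their backs; the gripper's body (75 mm by 190 mm) begins 51 mm behind the grasp point.
Start: joints at [59.616, 30.224, 82.088, -0, 67.689, -10.227], TCP at [0.215, 0.587, 0.223] pointing down, gripper open.
Joint ranges: [-176.69, 176.69], [-43.24, 126.21], [12.49, 139.97], [-82, 262], [0, 151.66], [-163.58, 163.58]. Speed limits (degrees/s): [159.86, 159.86, 180, 180, 180, 180].

INTERFACE

Orientations are given as a 3x3 rotation matrix whose columns are the frame's x, y, z axes.
In Python, from rig import bot gives the robot as it stands.
- The arm moves only by the tool move_arm, never from a script. Its argument "increments" is a list of rows, each an object with "xyz": the shift along the tool's x, y, z in mm, a list of three; "roll": the turn about the tool's z in rad; "grip": the opening in per cent of the stroke, from 0 (shut) to 100 (fully open). A call has 1 to 5 rows; each row shifts and turns the commanded pose from where the row before left it, along the tool's axes as they then stand; what a row does not reach is not made up. A row lasts 1/12 s, in which the tool goes at most 41.7 mm and 7.16 degrees, less where a joint would pass 70% of its speed; a pose out of reach is approached as far as the arm can. A call is refused whole if a number of a shift passes 41.7 or a number of a turn 0.125, either way. A call with a gripper value outside its range is refused whole. The fingers move at their own pace and stop on an object; the grip force is fixed at half the most. Time passes only in rows, so rows that do not move let the fingers close. It gives the time, the measured TCP pose, the force, the opening and the grip force at its end, in the units of the state.
- bot.read_state(): the state, without advancing time (a new reading comes with each control period).
- bot.capture(name): name is "scene" or "top"; returns (picture, depth): 400x640x3 uint8, red, green, blue; 400x640 float32, m along the optical axis (not along the pixel's ray), 0 where there is no reading.
- bot.camera_model(name): a dict with "intrinsics" (3x3 intrinsics, pixels), "rvec" (rotation vector, rad) and "tvec" (3), from world to camera coordinates, as OpenCV has them. Camera axes: x right, y down, z forward; pixel columns grow to the right and rows downward; lengths in m; the calibration is good to about 2 mm. A picture is of the moment at which its call begins. camera_model takes no time and is no camera call.
- bot.hand_in(): hands the job in; it is judged then, once.
Trained networks look in the newest picture that a camera, given by its name, has taken for a name from the list of things; names that differ only in an ending like _2 or _b are one class to them, and where a whole thing is asked for, a point or a joint stands for the part that bears it (a point fixed in the world has none). Each returns a list of dicts, best first, with "conf" (0 to 1); they miss things now and then, are a little off and sometimes report something else, mostly with a low value. They report only what shows in the picture. A call takes as long as a camera call. They do not tell look-alikes from the thing itself.
- bot.spot_in(label, camera): "at" ([x, y, z] in m, in the coordinates of the camera as it stood for that picture, good to about 4 mm: the middle of the surface that is visible of it).
- bot.trace(label, camera): "mask" (400x640 bool, what is visible of it).
The state is a dict: "time_s": time; "joint_positions": joint angles; "qvel": joint speeds; "tau": joint torques, N m; "position": TCP position; "tcp_rot": TCP orientation; "force": force on the tool from outside, world axes, zero at the start; "moment": the same for the moment, N m; "opening": opening from 0.0 (shut) to 1.0 (fully open); "grasp_force": force on a finger pad.
Only numpy, scipy, OpenCV 4.12 (cv2) and the standard library are available. Lean on these libraries where they do the work, as an engineer would, in place of code of your own. Each camera call takes 0.05 s, during which the arm holds its last target. There are 200 camera calls.

## Working session

There is one attempt and no reset: what is moved stays moved. The work goes in short steps, Python scripts to look and compute and a tool call to move; the robot and the scene stay as the last step left them, time stands still between calls to the robot, and variables do not carry over. Pictures are saved under pics/ and viewed, at most 10 in all, crops included, and the job is handed in when it is done.

Besides the shell and the picture viewer there is one more tool, called after "Emit:" as a command line: name --argument value ..., lists and objects as JSON in quotes. move_arm: Moves the arm, as the interface text tells. Its arguments: {"type":"object","properties":{"increments":{"type":"array"}},"required":["increments"]}

```bash
mkdir -p pics; ls
cat > h.py <<'E'
import numpy as np, cv2
from rig import bot
def cam(n):
    m=bot.camera_model(n);R=cv2.Rodrigues(np.array(m["rvec"],float))[0];return np.array(m["intrinsics"]),R,np.array(m["tvec"],float).ravel()
def w(n,p):
    K,R,t=cam(n);return R.T@(np.asarray(p)-t)
def proj(n,P):
    K,R,t=cam(n);q=K@(R@np.asarray(P)+t);return q[:2]/q[2]
def cloud(n,d):
    K,R,t=cam(n);v,u=np.mgrid[:d.shape[0],:d.shape[1]]
    c=np.stack([(u-K[0,2])/K[0,0]*d,(v-K[1,2])/K[1,1]*d,d],-1);return (c-t)@R
E
python3 - <<'E'
from h import *
np.set_printoptions(precision=3,suppress=True)
for n in("scene","top"):
    im,d=bot.capture(n);cv2.imwrite(f"pics/{n}0.png",im[...,::-1]);np.save(f"{n}0.npy",d);np.save(f"{n}0im.npy",im)
    print(n,"cam at",-cam(n)[1].T@cam(n)[2])
    for l in["hook","hook_tip","scale","scale_link","scale_mouth","basket","basket_bar","jar","tape_roll","screwdriver","sponge_pack","spray_bottle","scrub_brush","rack"]:
        try:
            for r in bot.spot_in(l,n)[:4]:
                P=w(n,r["at"]);print(l,round(r["conf"],2),P,proj(n,P).round())
        except Exception as e: print(l,e)
print(bot.read_state())
E
```

```text
pics
scene cam at [ 0.853 -0.579  1.304]
hook 0.58 [0.742 0.109 0.275] [423. 190.]
hook_tip 0.83 [0.738 0.104 0.279] [421. 190.]
scale 0.79 [0.479 0.276 0.03 ] [359. 156.]
scale_link 0.65 [0.563 0.327 0.017] [388. 159.]
scale_link 0.61 [0.74  0.102 0.278] [421. 191.]
scale_link 0.31 [ 0.787 -0.085  0.258] [403. 260.]
scale_mouth 0.82 [0.476 0.271 0.032] [358. 156.]
basket 0.88 [ 0.473 -0.241  0.035] [265. 278.]
basket 0.88 [ 0.33  -0.452  0.029] [178. 313.]
basket 0.65 [ 0.248 -0.241  0.039] [204. 238.]
basket_bar 0.95 [ 0.473 -0.24   0.031] [266. 278.]
basket_bar 0.77 [ 0.334 -0.451  0.027] [179. 314.]
basket_bar 0.6 [ 0.251 -0.235  0.036] [206. 237.]
jar 0.57 [ 0.502 -0.014  0.072] [318. 218.]
tape_roll 0.58 [ 0.419 -0.075  0.044] [283. 224.]
screwdriver 0.86 [0.347 0.065 0.021] [291. 184.]
screwdriver 0.31 [0.476 0.275 0.031] [358. 156.]
sponge_pack 0.87 [ 0.538 -0.451  0.035] [238. 355.]
spray_bottle 0.8 [0.493 0.445 0.116] [391. 108.]
scrub_brush 0.7 [0.616 0.423 0.039] [417. 143.]
rack 0.92 [ 0.79  -0.086  0.257] [403. 261.]
top cam at [ 0.228 -0.004  1.726]
hook 0.78 [0.735 0.
[... 812 characters left out ...]
 [0.342 0.062 0.024] [308. 261.]
scrub_brush 0.63 [0.616 0.432 0.038] [201. 178.]
scrub_brush 0.59 [ 0.775 -0.071  0.253] [353. 113.]
rack 0.72 [ 0.771 -0.073  0.256] [353. 114.]
{'time_s': 1.5, 'joint_positions': array([ 59.615,  30.224,  82.088,   0.001,  67.688, -10.227]), 'qvel': array([-0.093, -0.02 , -0.027, -0.027,  0.036,  0.03 ]), 'tau': array([  0.001, -44.001, -17.698,   0.063,   0.051,  -0.   ]), 'position': array([0.215, 0.587, 0.223]), 'tcp_rot': array([[-0.939,  0.345, -0.   ],
       [ 0.345,  0.939,  0.   ],
       [ 0.   , -0.   , -1.   ]]), 'force': array([-0.218, -0.027, -0.628]), 'moment': array([-0.01 ,  0.012,  0.019]), 'grasp_force': 0.0, 'opening': 1.004109805901779}
```

View pics/scene0.png

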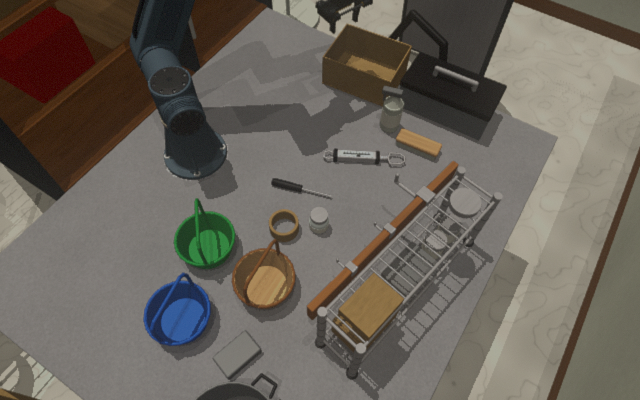

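View pics/top0.png

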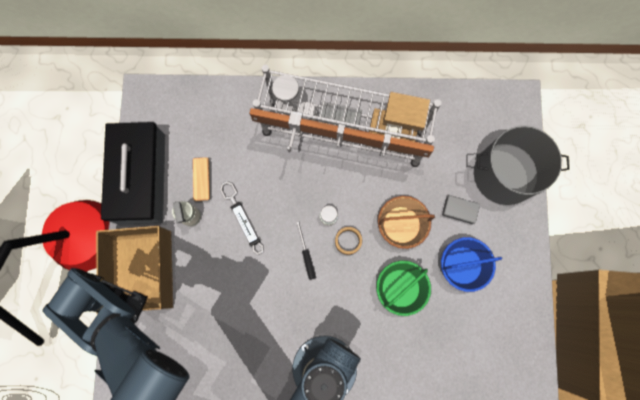

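The candidate baskets in `top0` are wicker brown (404,222), blue (468,265) and green (404,288). The brown one is meant because the task excludes blue and green.

The candidate hooks in `top0` are (291,140), (340,130) and (387,140). The left one, at scene (415,188), reaches furthest out. I'll measure these and confirm both in one crop.

Run:
```python
from h import *
np.set_printoptions(precision=4,suppress=True)
rect=lambda P:cv2.minAreaRect(P.astype(np.float32)*1000)
im=np.load("scene0im.npy")
c1=cv2.resize(im[135:265,315:475],None,fx=4,fy=4,interpolation=cv2.INTER_CUBIC)[:, :]
b=cv2.resize(im[225:315,225:305],None,fx=3,fy=3,interpolation=cv2.INTER_CUBIC)
out=np.zeros((600,800,3),np.uint8);c1=cv2.resize(c1,(560,455));out[:455,:560]=c1;out[:270,560:800]=b
t=np.load("top0im.npy");tt=cv2.resize(t[90:165,240:440],None,fx=2.8,fy=1.93);out[455:600,:560]=tt[:145,:560]
ts=cv2.resize(t[175:260,215:280],None,fx=3.6,fy=3.6);out[275:275+ts.shape[0],562:562+ts.shape[1]]=ts[:320,:236]
cv2.imwrite("pics/crop.png",out[...,::-1])
for n in("scene","top"):
    d=np.load(n+"0.npy");X=cloud(n,d);X[d==0]=np.nan
    bot.capture(n)
    # board top edge: z~.270, x>0.7
    m=(abs(X[...,2]-.27)<.006)&(X[...,0]>.7)&(X[...,0]<.86)&(abs(X[...,1])<.4)
    im=np.load(n+"0im.npy").astype(int); m&=(im[...,0]-im[...,2]>50)
    P=X[m];l=cv2.fitLine(P[:,:2].astype(np.float32),cv2.DIST_HUBER,0,.01,.01).ravel()
    print(n,"board top n",len(P),"ext",P.min(0),P.max(0),"mean",P.mean(0),"dir",l,"z",np.median(P[:,2]))
    for lab in("scale","hook","basket_bar","basket"):
        for r in bot.trace(lab,n)[:3]:
            M=r["mask"]&(d>0);P=X[M];print(" ",lab,round(r["conf"],2),M.sum(),"pix",np.argwhere(M).mean(0)[::-1].round(),"min",P.min(0),"max",P.max(0))
            if lab=="scale":
                l=cv2.fitLine(P[:,:2].astype(np.float32),cv2.DIST_HUBER,0,.01,.01).ravel();ax=l[:2]*np.sign(l[0]);s=P[:,:2]@ax;c=P[:,:2]@[-ax[1],ax[0]]
                print("   axis",ax,"yaw",np.degrees(np.arctan2(ax[1],ax[0])),"ends",s.min(),s.max(),"lateral",np.median(c))
                hi=P[P[:,2]>.02];s=hi[:,:2]@ax;print("   tube mean",hi.mean(0),s.min(),s.max(),"mid",ax*(s.min()+s.max())/2+np.array([-ax[1],ax[0]])*np.median(hi[:,:2]@[-ax[1],ax[0]]))
            if lab=="hook":
                hi=P[P[:,2]>.262];print("   hi",hi.mean(0),hi.min(0),hi.max(0))
    # basket handle: z>0.1 around brown basket
    m=(X[...,2]>.165)&(X[...,2]<.195)&(np.hypot(X[...,0]-.48,X[...,1]+.25)<.12);P=X[m]
    l=cv2.fitLine(P[:,:2].astype(np.float32),cv2.DIST_HUBER,0,.01,.01).ravel();print(" handle",len(P),P.mean(0),P.min(0),P.max(0),l)
    m=(X[...,2]>.068)&(X[...,2]<.085)&(np.hypot(X[...,0]-.48,X[...,1]+.25)<.12);P=X[m];print(" rim",cv2.minEnclosingCircle(P[:,:2].astype(np.float32)))
    # hook long: out from board
    m=(X[...,2]>.2)&(X[...,2]<.285)&(X[...,0]<.79)&(X[...,0]>.68)&(abs(X[...,1]-.1)<.06);m&=~(im[...,0]-im[...,2]>50)
    P=X[m];print(" longhook pts",len(P));print(P[np.argsort(P[:,0])][::max(1,len(P)//25)])
```

```text
scene board top n 824 ext [ 0.7001 -0.19    0.2651] [0.7826 0.2382 0.2759] mean [0.7357 0.0338 0.271 ] dir [0.1882 0.9821 0.7357 0.0338] z 0.2710711669713364
  scale 0.72 760 pix [362. 156.] min [ 0.3704  0.2158 -0.0053] max [0.6107 0.3865 0.0413]
   axis [0.8401 0.5425] yaw 32.853676 ends 0.4321392864390191 0.7087816545047047 lateral -0.027153281211241727
   tube mean [0.4765 0.2793 0.0298] 0.4321392864390191 0.7018479843597953 mid [0.4899 0.2866]
  hook 0.56 313 pix [417. 190.] min [ 0.6127  0.0817 -0.0004] max [0.7736 0.3085 0.2806]
   hi [0.7487 0.1023 0.2751] [0.6595 0.0817 0.2636] [0.7736 0.1249 0.2806]
  hook 0.2 815 pix [364. 156.] min [ 0.3651  0.2158 -0.0053] max [0.6119 0.3865 0.0413]<stdin>:27: RuntimeWarning: Mean of empty slice.
  ret = um.true_divide(
Traceback (most recent call last):
ValueError: zero-size array to reduction operation minimum which has no identity
```

View pics/crop.png

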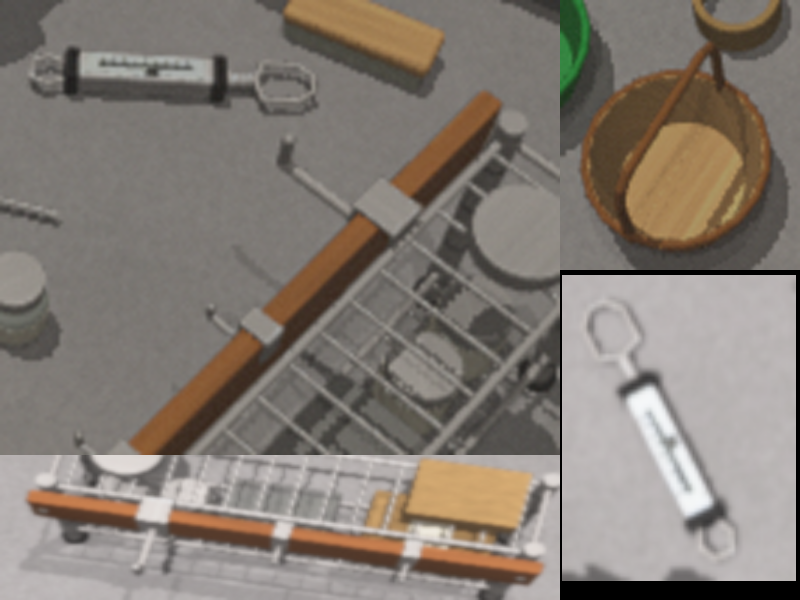

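In the crop, the long hook's tip is at crop (287,145), which is scene about (397,176) and top about (289,149). The other two hooks are clearly short. The brown basket stands alone with its handle intact, and the scale lies with its link towards the rack. I'll refine these with ray–plane fits.

```bash
cat >> h.py <<'E'
def ray(n,uv,z):
    K,R,t=cam(n);uv=np.atleast_2d(np.asarray(uv,float));r=np.c_[uv,np.ones(len(uv))]@np.linalg.inv(K).T@R;o=-R.T@t
    return o+r*((z-o[2])/r[:,2])[:,None]
E
python3 - <<'E'
from h import *
np.set_printoptions(precision=4,suppress=True)
out=np.zeros((600,800,3),np.uint8)
for i,n in enumerate(("scene","top")):
    im=np.load(n+"0im.npy");d=np.load(n+"0.npy");X=cloud(n,d);I=im.astype(int)
    r=bot.trace("scale",n)
    for q in r[:1]:
        M=cv2.morphologyEx(q["mask"].astype(np.uint8),cv2.MORPH_CLOSE,np.ones((3,3)));uv=np.argwhere(M)[:,::-1];P=ray(n,uv,.016)[:,:2]
        (c,s,a)=cv2.minAreaRect((P*1000).astype(np.float32));print(n,"scale rect",c,s,a)
        l=cv2.fitLine(P.astype(np.float32),cv2.DIST_HUBER,0,.01,.01).ravel();ax=l[:2]*np.sign(l[0]);nn=np.array([-ax[1],ax[0]]);t=P@ax
        o=ax*((t.min()+t.max())/2-.0265)+nn*np.median(P@nn);print(" yaw",np.degrees(np.arctan2(ax[1],ax[0])),"len",np.ptp(t),"origin",o)
    # board top face: brown pix -> z=.27
    m=(I[...,0]-I[...,2]>60)&(abs(X[...,2]-.27)<.008)&(X[...,0]>.68)
    uv=np.argwhere(m)[:,::-1];P=ray(n,uv,.27)[:,:2];(c,s,a)=cv2.minAreaRect((P*1000).astype(np.float32));l=cv2.fitLine(P.astype(np.float32),cv2.DIST_HUBER,0,.01,.01).ravel();print(" board",c,s,a,l,"yaw",-np.degrees(np.arctan(l[0]/l[1])))
    # handle top z .18
    m=(X[...,2]>.16)&(X[...,2]<.2)&(np.hypot(X[...,0]-.48,X[...,1]+.25)<.12)
    uv=np.argwhere(m)[:,::-1]
    if len(uv)>5:
        P=ray(n,uv,.175)[:,:2];l=cv2.fitLine(P.astype(np.float32),cv2.DIST_HUBER,0,.01,.01).ravel();t=P@l[:2];print(" handle",len(P),P.mean(0),l,"ang",np.degrees(np.arctan2(l[1],l[0])),np.ptp(t),"mid",l[2:]+l[:2]*((t.min()+t.max())/2-l[2:]@l[:2]))
    for q in bot.trace("basket",n)[:3]:
        M=q["mask"];c=np.argwhere(M).mean(0)[::-1]; col=im[M].mean(0)
        if col[0]>col[1]*1.15 and col[0]>col[2]: 
            P=X[M&(d>0)];P=P[(P[:,2]>.066)&(P[:,2]<.085)];print(" basket",c,col,len(P),"rim circ",cv2.minEnclosingCircle(P[:,:2].astype(np.float32)),"mean",P.mean(0))
    print(" tip guess",ray(n,[[397,175]] if n=="scene" else [[289.3,148.5]],.271))
    x0,y0=((365,150) if n=="scene" else (265,105))
    c=cv2.resize(im[y0:y0+60,x0:x0+40],None,fx=10,fy=10,interpolation=cv2.INTER_NEAREST);out[:,i*400:i*400+400]=c
cv2.imwrite("pics/tip.png",out[...,::-1])
E
```

```text
scene scale rect (487.62255859375, 292.21337890625) (272.0242919921875, 55.16876983642578) 31.060144424438477
 yaw 32.39282 len 0.27210136817512753 origin [0.4655 0.2779]
 board (723.999267578125, -22.988311767578125) (530.500244140625, 17.137056350708008) 78.91194152832031 [ 0.1901  0.9818  0.7234 -0.0287] yaw -10.957376
 handle 234 [ 0.4771 -0.2573] [ 0.1004 -0.9949  0.4771 -0.2573] ang -84.23687 0.1572042004131085 mid [ 0.4769 -0.2549]
 basket [263.6898 276.6604] [122.56    94.7467  63.0044] 698 rim circ ((0.47665491700172424, -0.2517251968383789), 0.08815351873636246) mean [ 0.4747 -0.2515  0.0749]
 tip guess [[0.6639 0.1153 0.271 ]]
top scale rect (477.51300048828125, 285.5752868652344) (184.2790985107422, 30.262935638427734) 28.727008819580078
 yaw 29.230968 len 0.18431320766393156 origin [0.4546 0.2722]
 board (752.897705078125, -22.1085205078125) (519.6268310546875, 84.6893310546875) 79.16706848144531 [ 0.1874  0.9823  0.7258 -0.0013] yaw -10.79912
 handle 166 [ 0.4751 -0.2472] [ 0.096  -0.9954  0.4751 -0.2472] ang -84.490364 0.15688057477484235 mid [ 0.4753 -0.2487]
 basket [404.6954 221.3599] [182.6569 143.3271 101.3917] 486 rim circ ((0.4754747748374939, -0.2513394057750702), 0.08808713406324387) mean [ 0.4774 -0.253   0.0744]
 tip guess [[0.6564 0.1155 0.271 ]]
```

View pics/tip.png

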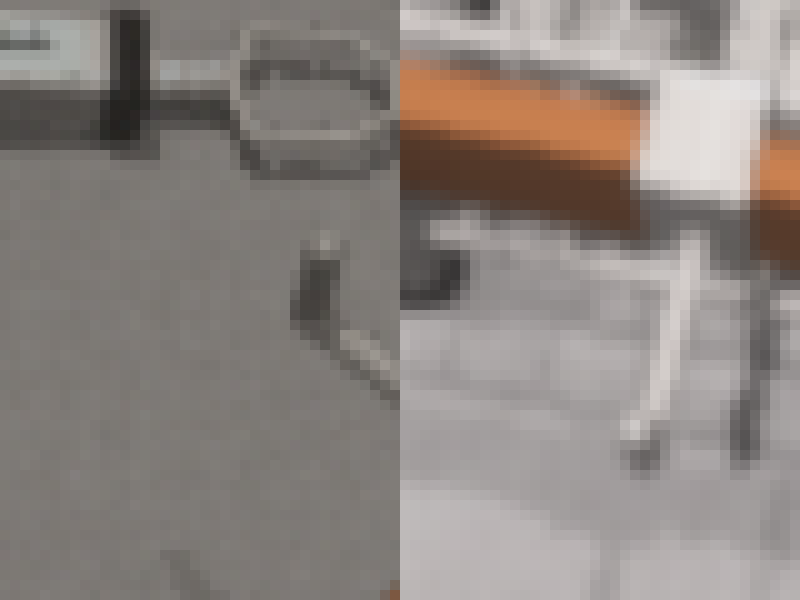

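Run:
```python
from h import *
np.set_printoptions(precision=4,suppress=True)
print(ray("scene",[396.7,173.5],.271),ray("top",[287.7,147.],.271))
# top view: link far end / tail ring pixels seen in crop
im=np.load("top0im.npy")
print(ray("top",[[215+603/3.6-562/3.6,175+(300-275)/3.6],[215+(717-562)/3.6,175+(557-275)/3.6]],.016))
```

```text
[[0.661  0.1191 0.271 ]] [[0.6609 0.1204 0.271 ]]
[[0.6086 0.3492 0.016 ]
 [0.3658 0.2295 0.016 ]]
```

Emit:
move_arm --increments '[{"xyz": [-34.4, -20.6, 0], "roll": 0, "grip": 100}, {"xyz": [-34.4, -20.6, 0], "roll": 0, "grip": 100}, {"xyz": [-34.4, -20.6, 0], "roll": 0, "grip": 100}, {"xyz": [-34.4, -20.6, 0], "roll": 0, "grip": 100}, {"xyz": [-34.4, -20.6, 0], "roll": 0, "grip": 100}]'

```text
time_s: 2.27
position: [0.3421, 0.4294, 0.2227]
tcp_rot: [[-0.939, 0.344, 0.0], [0.344, 0.939, 0.0], [-0.0, 0.0, -1.0]]
force: [-0.0, -0.3, -0.4]
opening: 1.0
grasp_force: 0.0
```

Emit:
move_arm --increments '[{"xyz": [-34.4, -20.6, 0], "roll": 0, "grip": 100}, {"xyz": [-34.4, -20.6, 0], "roll": 0, "grip": 100}, {"xyz": [-34.4, -20.6, 0], "roll": 0, "grip": 100}, {"xyz": [-34.4, -20.6, 0], "roll": 0, "grip": 100}, {"xyz": [-34.4, -20.6, 0], "roll": 0, "grip": 100}]'

```text
time_s: 2.68
position: [0.4683, 0.2731, 0.2228]
tcp_rot: [[-0.939, 0.345, 0.0], [0.345, 0.939, 0.0], [-0.0, 0.0, -1.0]]
force: [-0.4, 0.6, -0.6]
opening: 1.002
grasp_force: 0.0
```

Emit:
move_arm --increments '[{"xyz": [0, 0, 0], "roll": -0.112, "grip": 100}, {"xyz": [0, 0, 0], "roll": -0.112, "grip": 100}, {"xyz": [0, 0, 0], "roll": -0.112, "grip": 100}, {"xyz": [0, 0, 0], "roll": -0.112, "grip": 100}, {"xyz": [0, 0, 0], "roll": -0.112, "grip": 100}]'

```text
time_s: 3.1
position: [0.4675, 0.2745, 0.2226]
tcp_rot: [[-0.977, -0.211, 0.0], [-0.211, 0.977, 0.0], [-0.0, 0.0, -1.0]]
force: [-0.3, 0.8, -0.4]
opening: 0.999
grasp_force: 0.0
```

Emit:
move_arm --increments '[{"xyz": [0, 0, 0], "roll": -0.112, "grip": 100}, {"xyz": [0, 0, 0], "roll": -0.112, "grip": 100}, {"xyz": [0, 0, 0], "roll": -0.112, "grip": 100}, {"xyz": [0, 0, 0], "roll": 0, "grip": 100}, {"xyz": [0, 0, 0], "roll": 0, "grip": 100}]'

```text
time_s: 3.52
position: [0.4673, 0.2748, 0.2226]
tcp_rot: [[-0.857, -0.515, 0.0], [-0.515, 0.857, 0.0], [-0.0, 0.0, -1.0]]
force: [0.6, 0.6, -0.4]
opening: 1.001
grasp_force: 0.0
```

Emit:
move_arm --increments '[{"xyz": [0, 2, 40], "roll": 0.02, "grip": 100}, {"xyz": [0, 0, 40], "roll": 0, "grip": 100}, {"xyz": [0, 0, 40], "roll": 0, "grip": 100}, {"xyz": [0, 0, 40], "roll": 0, "grip": 100}, {"xyz": [0, 0, 36], "roll": 0, "grip": 100}]'

```text
time_s: 3.93
position: [0.4661, 0.2765, 0.0248]
tcp_rot: [[-0.867, -0.498, 0.0], [-0.498, 0.867, 0.0], [-0.0, -0.0, -1.0]]
force: [0.7, -0.6, -0.7]
opening: 1.002
grasp_force: 0.0
```

Emit:
move_arm --increments '[{"xyz": [0, 0, 14], "roll": 0, "grip": 100}, {"xyz": [0, 0, 7], "roll": 0, "grip": 100}, {"xyz": [0, 0, 0], "roll": 0, "grip": 60}, {"xyz": [0, 0, 0], "roll": 0, "grip": 20}, {"xyz": [0, 0, 0], "roll": 0, "grip": 0}]'

```text
time_s: 4.35
position: [0.4675, 0.277, 0.007]
tcp_rot: [[-0.866, -0.5, 0.003], [-0.5, 0.866, 0.001], [-0.003, -0.001, -1.0]]
force: [0.4, 0.4, 0.5]
opening: 0.853
grasp_force: 0.0
```

Emit:
move_arm --increments '[{"xyz": [0, 0, 0], "roll": 0, "grip": 0}, {"xyz": [0, 0, 0], "roll": 0, "grip": 0}, {"xyz": [0, 0, 0], "roll": 0, "grip": 0}, {"xyz": [0, 0, 0], "roll": 0, "grip": 0}, {"xyz": [0, 0, 0], "roll": 0, "grip": 0}]'

```text
time_s: 4.77
position: [0.4664, 0.2766, 0.006]
tcp_rot: [[-0.866, -0.5, 0.001], [-0.5, 0.866, 0.0], [-0.001, -0.0, -1.0]]
force: [-0.4, 0.2, -0.6]
opening: 0.481
grasp_force: 0.0
```

Emit:
move_arm --increments '[{"xyz": [0, 0, 0], "roll": 0, "grip": 0}, {"xyz": [0, 0, 0], "roll": 0, "grip": 0}, {"xyz": [0, 0, 0], "roll": 0, "grip": 0}, {"xyz": [0, 0, 0], "roll": 0, "grip": 0}, {"xyz": [0, 0, 0], "roll": 0, "grip": 0}]'

```text
time_s: 5.18
position: [0.4661, 0.2767, 0.0057]
tcp_rot: [[-0.866, -0.5, -0.0], [-0.5, 0.866, 0.0], [0.0, 0.0, -1.0]]
force: [-1.6, 1.5, 2.7]
opening: 0.342
grasp_force: 30.0
```

Emit:
move_arm --increments '[{"xyz": [0, 0, -5], "roll": 0, "grip": 0}, {"xyz": [0, 0, -10], "roll": 0, "grip": 0}, {"xyz": [0, 0, -20], "roll": 0, "grip": 0}, {"xyz": [0, 0, -30], "roll": 0, "grip": 0}, {"xyz": [0, 0, -30], "roll": 0, "grip": 0}]'

```text
time_s: 5.6
position: [0.4652, 0.2758, 0.1011]
tcp_rot: [[-0.866, -0.501, -0.003], [-0.501, 0.866, -0.001], [0.003, 0.0, -1.0]]
force: [-0.3, 0.6, -3.0]
opening: 0.341
grasp_force: 30.0
```

Emit:
move_arm --increments '[{"xyz": [0, 0, -35], "roll": 0.07, "grip": 0}, {"xyz": [0, 0, -35], "roll": 0.11, "grip": 0}, {"xyz": [0, 0, -35], "roll": 0.12, "grip": 0}, {"xyz": [0, 0, -35], "roll": 0.12, "grip": 0}, {"xyz": [0, 0, -35], "roll": 0.12, "grip": 0}]'

```text
time_s: 6.02
position: [0.4652, 0.2758, 0.2776]
tcp_rot: [[-1.0, 0.022, -0.001], [0.022, 1.0, -0.001], [0.001, -0.001, -1.0]]
force: [1.8, 0.5, -3.5]
opening: 0.341
grasp_force: 30.0
```

Emit:
move_arm --increments '[{"xyz": [0, 0, -30], "roll": 0.11, "grip": 0}, {"xyz": [0, 0, 0], "roll": 0.064, "grip": 0}, {"xyz": [0, 0, 0], "roll": 0, "grip": 0}, {"xyz": [0, 0, 0], "roll": 0, "grip": 0}, {"xyz": [0, 0, 0], "roll": 0, "grip": 0}]'

```text
time_s: 6.43
position: [0.4649, 0.2759, 0.3042]
tcp_rot: [[-0.982, 0.187, -0.003], [0.187, 0.982, -0.001], [0.003, -0.002, -1.0]]
force: [-0.2, -0.4, -3.6]
opening: 0.341
grasp_force: 30.0
```

Emit:
move_arm --increments '[{"xyz": [-10, -13, 0], "roll": 0, "grip": 0}, {"xyz": [-20, -27, 0], "roll": 0, "grip": 0}, {"xyz": [-24, -32, 0], "roll": 0, "grip": 0}, {"xyz": [-20, -27, 0], "roll": 0, "grip": 0}, {"xyz": [-13, -17, 0], "roll": 0, "grip": 0}]'

```text
time_s: 6.85
position: [0.5302, 0.1431, 0.3038]
tcp_rot: [[-0.982, 0.189, -0.003], [0.189, 0.982, -0.002], [0.003, -0.002, -1.0]]
force: [0.1, 1.5, -1.8]
opening: 0.341
grasp_force: 30.0
```

Emit:
move_arm --increments '[{"xyz": [0, 0, 0], "roll": 0, "grip": 0}, {"xyz": [0, 0, 0], "roll": 0, "grip": 0}, {"xyz": [0, 0, 0], "roll": 0, "grip": 0}, {"xyz": [0, 0, 0], "roll": 0, "grip": 0}]'

```text
time_s: 7.18
position: [0.5287, 0.1471, 0.3047]
tcp_rot: [[-0.982, 0.187, -0.002], [0.187, 0.982, 0.0], [0.002, -0.0, -1.0]]
force: [-1.2, 0.5, -2.1]
opening: 0.345
grasp_force: 30.0
```

Run:
```python
from h import *
np.set_printoptions(precision=4,suppress=True)
s=bot.read_state();print(s["position"],s["force"])
out=np.zeros((600,800,3),np.uint8)
p=s["position"];ax=-s["tcp_rot"][:2,0]
for i,n in enumerate(("scene","top")):
    im,d=bot.capture(n)
    for r in bot.spot_in("scale_link",n)[:2]:
        P=w(n,r["at"]);print(n,round(r["conf"],2),P,"along",(P-p)[:2]@ax)
    L=np.r_[p[:2]+.135*ax,p[2]+.010];T=[.661,.120,.271];print(proj(n,L),proj(n,T))
    c=proj(n,L).round().astype(int);c=c-[20,30]
    cr=cv2.resize(im[c[1]:c[1]+60,c[0]:c[0]+40],None,fx=10,fy=10,interpolation=cv2.INTER_NEAREST);out[:,i*400:i*400+400]=cr
    for Q,col in((L,(255,0,0)),(T,(0,255,0))):
        q=((proj(n,Q)-c+.5)*10).astype(int);cv2.circle(out,(int(q[0])+i*400,int(q[1])),4,col,-1)
    print("origin",c)
cv2.imwrite("pics/over.png",out[...,::-1])
```

```text
[0.5287 0.1471 0.3047] [-1.2423  0.4803 -2.0892]
scene 0.54 [0.6467 0.1253 0.3177] along 0.11995858343776801
scene 0.33 [ 0.4155 -0.0744  0.0391] along -0.06973120403891962
[399.9486 163.2958] [396.87   173.2612]
origin [380 133]
[286.0635 142.4687] [287.8302 146.9822]
origin [266 112]
```

View pics/over.png

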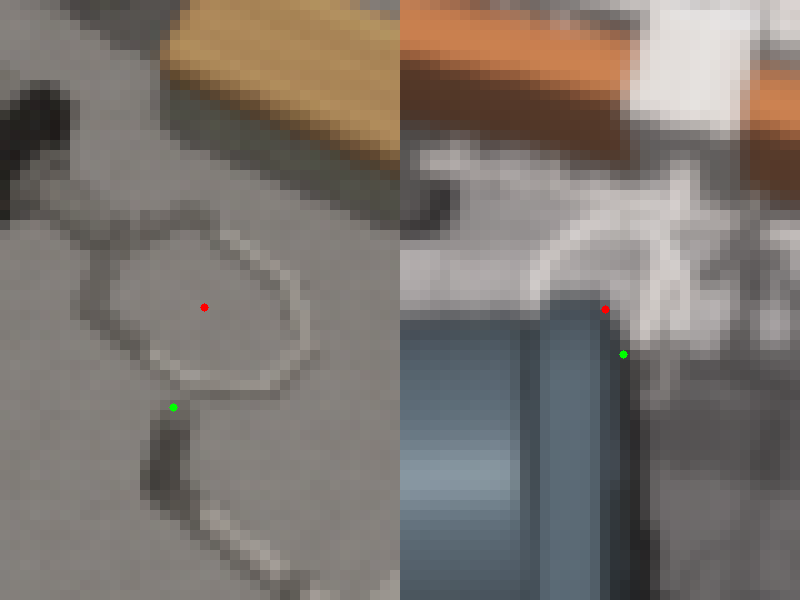

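The link opening, centred at crop (200,300), surrounds the predicted centre in both views, and the tip lies just below it. Next I lower the link over the tip.

Emit:
move_arm --increments '[{"xyz": [0, -1.5, 10], "roll": 0, "grip": 0}, {"xyz": [0, 0, 12], "roll": 0, "grip": 0}, {"xyz": [0, 0, 12], "roll": 0, "grip": 0}, {"xyz": [0, 0, 12], "roll": 0, "grip": 0}, {"xyz": [0, 0, 12], "roll": 0, "grip": 0}]'

```text
time_s: 7.8
position: [0.5291, 0.1449, 0.2464]
tcp_rot: [[-0.982, 0.188, -0.0], [0.188, 0.982, -0.0], [0.0, -0.0, -1.0]]
force: [-0.4, -0.8, -2.2]
opening: 0.342
grasp_force: 30.0
```

Emit:
move_arm --increments '[{"xyz": [0, 0, 0], "roll": 0, "grip": 0}, {"xyz": [0, 0, 0], "roll": 0, "grip": 0}, {"xyz": [0, 0, 0], "roll": 0, "grip": 0}]'

```text
time_s: 8.05
position: [0.5298, 0.1448, 0.2479]
tcp_rot: [[-0.982, 0.188, 0.001], [0.188, 0.982, 0.0], [-0.001, 0.0, -1.0]]
force: [0.1, 0.3, -2.4]
opening: 0.344
grasp_force: 30.0
```

```bash
cat > f.py <<'E'
from h import *
np.set_printoptions(precision=4,suppress=True)
def look(name=None,k=6):
    F=[];P=[]
    for i in range(k):
        im,d=bot.capture("scene");s=bot.read_state();F.append(s["force"]);P.append(s["position"])
    ax=-s["tcp_rot"][:2,0];F=np.array(F);P=np.mean(P,0)
    print("t",s["time_s"],"pos",P,"along",P[:2]@[.982,-.189],"F",F.mean(0),"Fax",(F[:,:2]@ax).mean(),"sd",(F[:,:2]@ax).std())
    if name:
        c=np.array([340,125]);cv2.imwrite(f"pics/{name}.png",cv2.resize(im[c[1]:c[1]+75,c[0]:c[0]+100],None,fx=8,fy=8,interpolation=cv2.INTER_NEAREST)[...,::-1])
E
python3 -c "
from f import *
look('hooked')"
```

```text
t 8.35 pos [0.53   0.1448 0.2483] along 0.49309608363010377 F [-0.1634 -0.1629 -2.7662] Fax -0.12978288591174475 sd 0.6254194690984844
```

View pics/hooked.png

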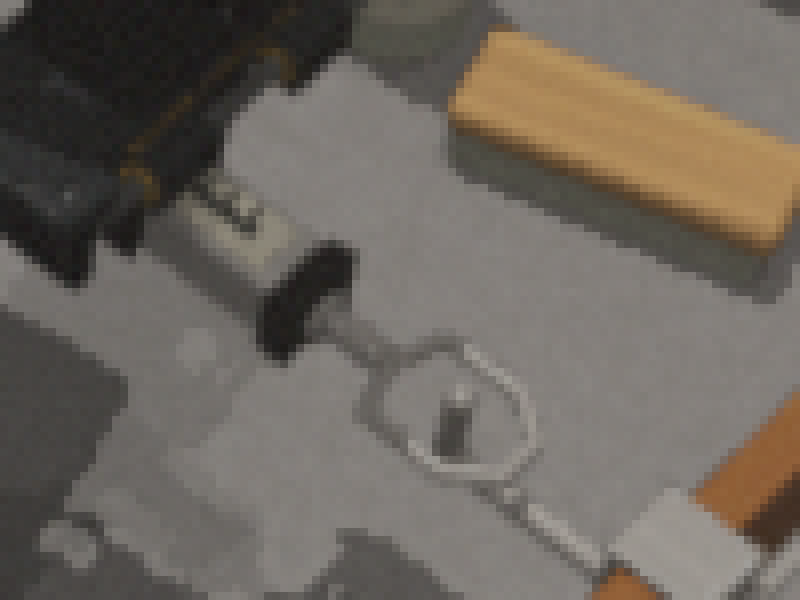

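The tip stands inside the link opening at crop (457,420). I'll pull outward in stages.

Emit:
move_arm --increments '[{"xyz": [7, 0, 0], "roll": 0, "grip": 0}, {"xyz": [7, 0, 0], "roll": 0, "grip": 0}, {"xyz": [6, 0, 0], "roll": 0, "grip": 0}, {"xyz": [5, 0, 0], "roll": 0, "grip": 0}, {"xyz": [5, 0, 0], "roll": 0, "grip": 0}]'

```text
time_s: 8.77
position: [0.5, 0.1504, 0.2478]
tcp_rot: [[-0.982, 0.189, 0.002], [0.189, 0.982, -0.0], [-0.002, 0.0, -1.0]]
force: [2.9, -0.8, -3.6]
opening: 0.341
grasp_force: 30.0
```

Emit:
move_arm --increments '[{"xyz": [5, 0, 0], "roll": 0, "grip": 0}, {"xyz": [5, 0, 0], "roll": 0, "grip": 0}, {"xyz": [5, 0, 0], "roll": 0, "grip": 0}, {"xyz": [5, 0, 0], "roll": 0, "grip": 0}, {"xyz": [0, 0, 0], "roll": 0, "grip": 0}]'

```text
time_s: 9.18
position: [0.4806, 0.1542, 0.2479]
tcp_rot: [[-0.982, 0.188, 0.002], [0.188, 0.982, -0.0], [-0.002, 0.0, -1.0]]
force: [5.2, -1.0, -3.0]
opening: 0.344
grasp_force: 30.0
```

```bash
python3 -c "
from f import *
look('pull1')"
```

```text
t 9.4833 pos [0.4814 0.1541 0.2479] along 0.44366277664353754 F [ 5.1031 -1.4008 -3.4072] Fax 5.275822713784502 sd 0.4371910678990324
```

Emit:
move_arm --increments '[{"xyz": [5, 0, 0], "roll": 0, "grip": 0}, {"xyz": [5, 0, 0], "roll": 0, "grip": 0}, {"xyz": [5, 0, 0], "roll": 0, "grip": 0}, {"xyz": [4, 0, 0], "roll": 0, "grip": 0}, {"xyz": [3, 0, 0], "roll": 0, "grip": 0}]'

```text
time_s: 9.9
position: [0.4627, 0.1578, 0.2487]
tcp_rot: [[-0.982, 0.189, 0.009], [0.189, 0.982, -0.001], [-0.009, 0.001, -1.0]]
force: [9.7, -3.5, -4.6]
opening: 0.339
grasp_force: 30.0
```

```bash
python3 -c "
from f import *
look('pull2')"
```

```text
t 10.2 pos [0.4629 0.1578 0.2488] along 0.42471234232469296 F [ 9.2358 -2.3735 -4.2337] Fax 9.517687048471045 sd 0.4997932562301951
```

View pics/pull2.png

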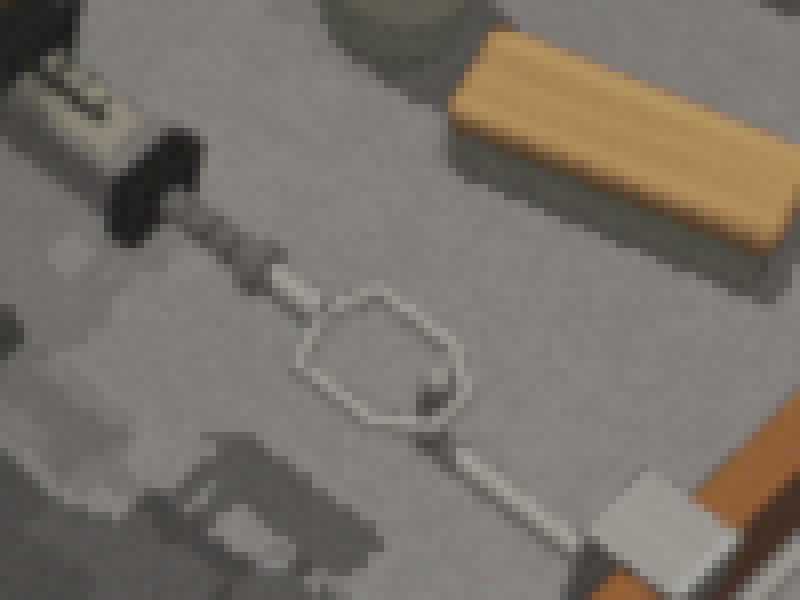

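The band is just emerging near the mouth, at about 9.6 N. It needs about 7 mm more, then a hold.

Emit:
move_arm --increments '[{"xyz": [4, 0, 0], "roll": 0, "grip": 0}, {"xyz": [4, 0, 0], "roll": 0, "grip": 0}, {"xyz": [0, 0, 0], "roll": 0, "grip": 0}]'

```text
time_s: 10.45
position: [0.4558, 0.1593, 0.249]
tcp_rot: [[-0.982, 0.189, 0.012], [0.189, 0.982, -0.001], [-0.011, 0.001, -1.0]]
force: [11.8, -3.4, -3.6]
opening: 0.34
grasp_force: 30.0
```

```bash
python3 -c "
from f import *
look('pull3',10)"
```

```text
t 10.95 pos [0.4565 0.1592 0.2491] along 0.41817796105855215 F [11.2129 -2.9224 -4.1272] Fax 11.562574729258824 sd 0.3980490691793087
```

View pics/pull3.png

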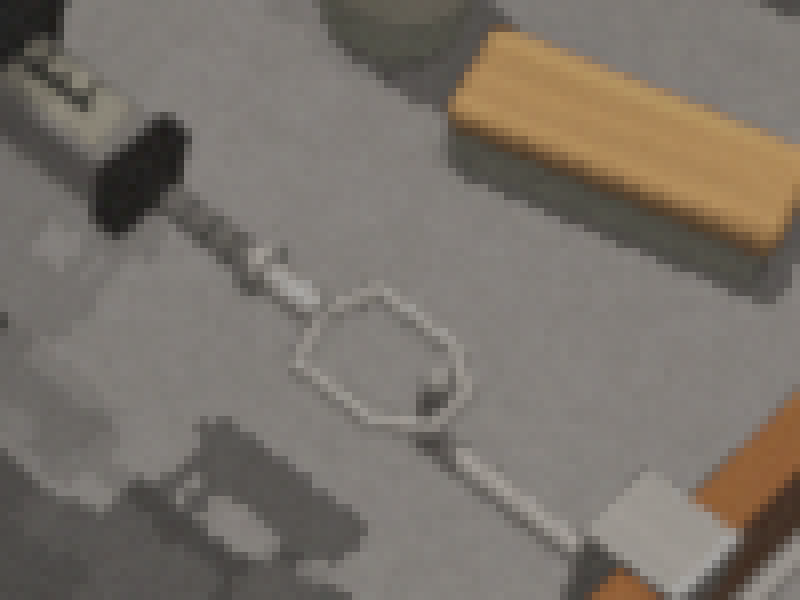

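The force is 11.6 N with the band at the mouth, and the link has stayed put. Now I hold.

Emit:
move_arm --increments '[{"xyz": [0, 0, 0], "roll": 0, "grip": 0}, {"xyz": [0, 0, 0], "roll": 0, "grip": 0}, {"xyz": [0, 0, 0], "roll": 0, "grip": 0}, {"xyz": [0, 0, 0], "roll": 0, "grip": 0}, {"xyz": [0, 0, 0], "roll": 0, "grip": 0}]'

```text
time_s: 11.37
position: [0.4565, 0.1591, 0.2491]
tcp_rot: [[-0.982, 0.189, 0.012], [0.189, 0.982, -0.001], [-0.012, 0.002, -1.0]]
force: [10.9, -3.5, -3.9]
opening: 0.345
grasp_force: 30.0
```

Emit:
move_arm --increments '[{"xyz": [0, 0, 0], "roll": 0, "grip": 0}, {"xyz": [0, 0, 0], "roll": 0, "grip": 0}, {"xyz": [0, 0, 0], "roll": 0, "grip": 0}, {"xyz": [0, 0, 0], "roll": 0, "grip": 0}, {"xyz": [0, 0, 0], "roll": 0, "grip": 0}]'

```text
time_s: 11.78
position: [0.4565, 0.1592, 0.2491]
tcp_rot: [[-0.982, 0.189, 0.012], [0.189, 0.982, -0.001], [-0.012, 0.002, -1.0]]
force: [11.4, -3.3, -3.9]
opening: 0.344
grasp_force: 30.0
```

Emit:
move_arm --increments '[{"xyz": [0, 0, 0], "roll": 0, "grip": 0}, {"xyz": [0, 0, 0], "roll": 0, "grip": 0}, {"xyz": [0, 0, 0], "roll": 0, "grip": 0}, {"xyz": [0, 0, 0], "roll": 0, "grip": 0}, {"xyz": [0, 0, 0], "roll": 0, "grip": 0}]'

```text
time_s: 12.2
position: [0.4566, 0.1591, 0.2491]
tcp_rot: [[-0.982, 0.189, 0.012], [0.189, 0.982, -0.001], [-0.012, 0.002, -1.0]]
force: [11.9, -3.5, -3.8]
opening: 0.342
grasp_force: 30.0
```

Emit:
move_arm --increments '[{"xyz": [0, 0, 0], "roll": 0, "grip": 0}, {"xyz": [0, 0, 0], "roll": 0, "grip": 0}, {"xyz": [0, 0, 0], "roll": 0, "grip": 0}, {"xyz": [0, 0, 0], "roll": 0, "grip": 0}, {"xyz": [0, 0, 0], "roll": 0, "grip": 0}]'

```text
time_s: 12.62
position: [0.4566, 0.1591, 0.2491]
tcp_rot: [[-0.982, 0.189, 0.012], [0.189, 0.982, -0.001], [-0.012, 0.002, -1.0]]
force: [11.4, -3.0, -3.8]
opening: 0.342
grasp_force: 30.0
```

Emit:
move_arm --increments '[{"xyz": [0, 0, 0], "roll": 0, "grip": 0}, {"xyz": [0, 0, 0], "roll": 0, "grip": 0}, {"xyz": [0, 0, 0], "roll": 0, "grip": 0}]'

```text
time_s: 12.87
position: [0.4566, 0.1592, 0.2491]
tcp_rot: [[-0.982, 0.189, 0.012], [0.189, 0.982, -0.001], [-0.012, 0.002, -1.0]]
force: [11.1, -3.4, -4.6]
opening: 0.341
grasp_force: 30.0
```

```bash
python3 -c "
from f import *
look(None,8)"
```

```text
t 13.2667 pos [0.4566 0.1592 0.2491] along 0.41825407803185366 F [10.7788 -2.871  -3.9691] Fax 11.126707322154054 sd 0.4240753451439754
```

Emit:
move_arm --increments '[{"xyz": [-12, 0, 0], "roll": 0, "grip": 0}, {"xyz": [-14, 0, 0], "roll": 0, "grip": 0}, {"xyz": [-14, 0, 0], "roll": 0, "grip": 0}, {"xyz": [-12, 0, 0], "roll": 0, "grip": 0}, {"xyz": [-10, 0, 0], "roll": 0, "grip": 0}]'

```text
time_s: 13.68
position: [0.5114, 0.1481, 0.2472]
tcp_rot: [[-0.982, 0.189, -0.003], [0.189, 0.982, 0.0], [0.003, -0.0, -1.0]]
force: [0.8, -0.4, -2.3]
opening: 0.344
grasp_force: 30.0
```

Emit:
move_arm --increments '[{"xyz": [0, 0, 0], "roll": 0, "grip": 0}, {"xyz": [0, 0, 0], "roll": 0, "grip": 0}, {"xyz": [0, 0, 0], "roll": 0, "grip": 0}]'

```text
time_s: 13.93
position: [0.5101, 0.1483, 0.2469]
tcp_rot: [[-0.982, 0.188, -0.003], [0.188, 0.982, 0.0], [0.003, -0.001, -1.0]]
force: [-0.2, -0.3, -1.9]
opening: 0.34
grasp_force: 30.0
```

```bash
python3 -c "
from f import *
look('back',4)"
```

```text
t 14.1333 pos [0.5106 0.1484 0.2473] along 0.4733378907467886 F [-0.4943  0.3751 -2.425 ] Fax -0.5560386576195756 sd 0.29580951815960244
```

View pics/back.png

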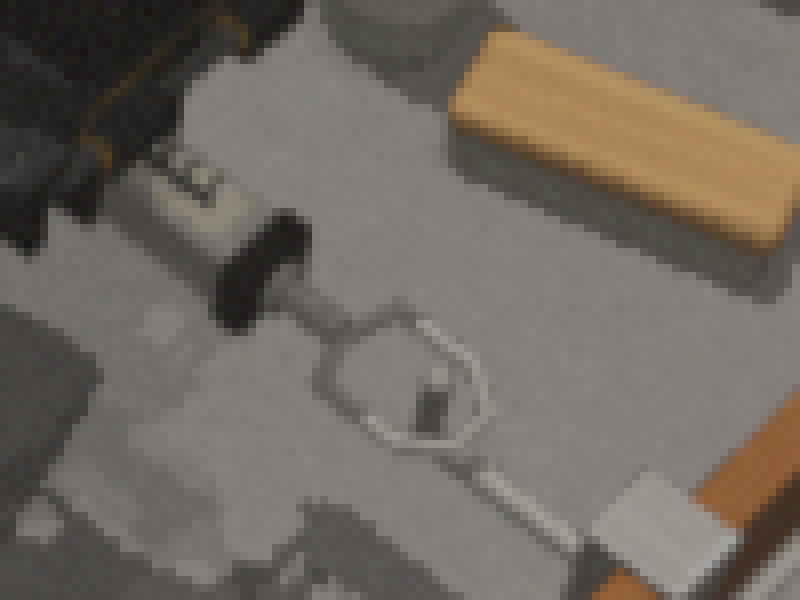

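Emit:
move_arm --increments '[{"xyz": [-5, 0, -8], "roll": 0, "grip": 0}, {"xyz": [0, 0, -13], "roll": 0, "grip": 0}, {"xyz": [0, 0, -15], "roll": 0, "grip": 0}, {"xyz": [0, 0, -15], "roll": 0, "grip": 0}, {"xyz": [0, 0, -9], "roll": 0, "grip": 0}]'

```text
time_s: 14.55
position: [0.5178, 0.1472, 0.3099]
tcp_rot: [[-0.982, 0.189, 0.003], [0.189, 0.982, 0.0], [-0.003, 0.001, -1.0]]
force: [0.5, 0.4, -2.6]
opening: 0.345
grasp_force: 30.0
```

Emit:
move_arm --increments '[{"xyz": [8, 12, 0], "roll": 0, "grip": 0}, {"xyz": [18, 28, 0], "roll": 0, "grip": 0}, {"xyz": [20, 32, 0], "roll": 0, "grip": 0}, {"xyz": [18, 28, 0], "roll": 0, "grip": 0}, {"xyz": [10, 16, 0], "roll": 0, "grip": 0}]'

```text
time_s: 14.97
position: [0.4643, 0.2778, 0.308]
tcp_rot: [[-0.982, 0.187, -0.001], [0.187, 0.982, 0.002], [0.001, 0.002, -1.0]]
force: [1.1, 0.4, -2.3]
opening: 0.34
grasp_force: 30.0
```

Emit:
move_arm --increments '[{"xyz": [0, 0, 20], "roll": -0.11, "grip": 0}, {"xyz": [0, 0, 35], "roll": -0.12, "grip": 0}, {"xyz": [0, 0, 35], "roll": -0.12, "grip": 0}, {"xyz": [0, 0, 35], "roll": -0.12, "grip": 0}, {"xyz": [0, 0, 35], "roll": -0.12, "grip": 0}]'

```text
time_s: 15.38
position: [0.4664, 0.2754, 0.1469]
tcp_rot: [[-0.918, -0.396, 0.002], [-0.396, 0.918, 0.001], [-0.002, -0.0, -1.0]]
force: [0.9, 1.0, -2.6]
opening: 0.34
grasp_force: 30.0
```

Emit:
move_arm --increments '[{"xyz": [0, 0, 30], "roll": -0.08, "grip": 0}, {"xyz": [0, 0, 30], "roll": -0.044, "grip": 0}, {"xyz": [0, 0, 20], "roll": 0, "grip": 0}, {"xyz": [0, 0, 0], "roll": 0, "grip": 0}, {"xyz": [0, 0, 0], "roll": 0, "grip": 0}]'

```text
time_s: 15.8
position: [0.4658, 0.275, 0.067]
tcp_rot: [[-0.866, -0.5, -0.002], [-0.5, 0.866, -0.001], [0.002, 0.0, -1.0]]
force: [0.1, 1.1, -1.1]
opening: 0.341
grasp_force: 30.0
```

Emit:
move_arm --increments '[{"xyz": [0, 0, 25], "roll": 0, "grip": 0}, {"xyz": [0, 0, 20], "roll": 0, "grip": 0}, {"xyz": [0, 0, 10], "roll": 0, "grip": 0}, {"xyz": [0, 0, 3], "roll": 0, "grip": 0}, {"xyz": [0, 0, 2], "roll": 0, "grip": 0}]'

```text
time_s: 16.22
position: [0.4669, 0.2754, 0.0084]
tcp_rot: [[-0.866, -0.501, 0.002], [-0.501, 0.866, 0.001], [-0.002, -0.0, -1.0]]
force: [-0.3, 0.1, -2.5]
opening: 0.338
grasp_force: 30.0
```

Emit:
move_arm --increments '[{"xyz": [0, 0, 1], "roll": 0, "grip": 0}, {"xyz": [0, 0, 0], "roll": 0, "grip": 0}]'

```text
time_s: 16.38
position: [0.4669, 0.2754, 0.0076]
tcp_rot: [[-0.866, -0.501, 0.002], [-0.501, 0.866, 0.001], [-0.002, -0.0, -1.0]]
force: [-0.3, -0.6, -2.5]
opening: 0.346
grasp_force: 30.0
```

Emit:
move_arm --increments '[{"xyz": [0, 0, 1], "roll": 0, "grip": 0}, {"xyz": [0, 0, 0.5], "roll": 0, "grip": 0}, {"xyz": [0, 0, 0], "roll": 0, "grip": 0}]'

```text
time_s: 16.63
position: [0.4667, 0.2753, 0.006]
tcp_rot: [[-0.866, -0.501, 0.002], [-0.501, 0.866, 0.001], [-0.002, -0.0, -1.0]]
force: [-1.7, -0.4, 2.9]
opening: 0.34
grasp_force: 30.0
```

Emit:
move_arm --increments '[{"xyz": [0, 0, 0], "roll": 0, "grip": 45}, {"xyz": [0, 0, 0], "roll": 0, "grip": 55}, {"xyz": [0, 0, 0], "roll": 0, "grip": 75}, {"xyz": [0, 0, 0], "roll": 0, "grip": 100}, {"xyz": [0, 0, 0], "roll": 0, "grip": 100}]'

```text
time_s: 17.05
position: [0.4659, 0.275, 0.005]
tcp_rot: [[-0.866, -0.501, -0.0], [-0.501, 0.866, -0.0], [0.0, 0.0, -1.0]]
force: [-0.6, 0.7, 0.1]
opening: 0.636
grasp_force: 0.0
```

Emit:
move_arm --increments '[{"xyz": [0, 0, 0], "roll": 0, "grip": 100}, {"xyz": [0, 0, 0], "roll": 0, "grip": 100}, {"xyz": [0, 0, -5], "roll": 0, "grip": 100}, {"xyz": [0, 0, -15], "roll": 0, "grip": 100}, {"xyz": [0, 0, -30], "roll": 0, "grip": 100}]'

```text
time_s: 17.47
position: [0.4637, 0.2742, 0.0532]
tcp_rot: [[-0.866, -0.5, -0.007], [-0.5, 0.866, -0.002], [0.007, 0.001, -1.0]]
force: [0.4, -0.2, 0.3]
opening: 0.97
grasp_force: 0.0
```

Emit:
move_arm --increments '[{"xyz": [0, 0, -35], "roll": 0.05, "grip": 100}, {"xyz": [0, 0, -38], "roll": 0.12, "grip": 100}, {"xyz": [0, 0, -38], "roll": 0.12, "grip": 100}, {"xyz": [0, 0, -38], "roll": 0.12, "grip": 100}, {"xyz": [0, 0, -38], "roll": 0.12, "grip": 100}]'

```text
time_s: 17.88
position: [0.4653, 0.2748, 0.2443]
tcp_rot: [[-1.0, 0.012, -0.0], [0.012, 1.0, 0.0], [0.0, 0.0, -1.0]]
force: [0.7, -0.6, -1.0]
opening: 1.001
grasp_force: 0.0
```

Emit:
move_arm --increments '[{"xyz": [0, 0, -38], "roll": 0.12, "grip": 100}, {"xyz": [0, 0, -15], "roll": 0.12, "grip": 100}, {"xyz": [0, 0, 0], "roll": 0.12, "grip": 100}, {"xyz": [0, 0, 0], "roll": 0.12, "grip": 100}, {"xyz": [0, 0, 0], "roll": 0.12, "grip": 100}]'

```text
time_s: 18.3
position: [0.4656, 0.275, 0.2961]
tcp_rot: [[-0.819, 0.574, 0.001], [0.574, 0.819, 0.0], [-0.001, 0.001, -1.0]]
force: [0.5, 0.4, 0.2]
opening: 1.001
grasp_force: 0.0
```

Emit:
move_arm --increments '[{"xyz": [0, 0, 0], "roll": 0.12, "grip": 100}, {"xyz": [0, 0, 0], "roll": 0.12, "grip": 100}, {"xyz": [0, 0, 0], "roll": 0.12, "grip": 100}, {"xyz": [0, 0, 0], "roll": 0.12, "grip": 100}, {"xyz": [0, 0, 0], "roll": 0.12, "grip": 100}]'

```text
time_s: 18.72
position: [0.4655, 0.2749, 0.2953]
tcp_rot: [[-0.351, 0.936, -0.0], [0.936, 0.351, -0.0], [0.0, -0.0, -1.0]]
force: [-0.0, -0.2, 0.6]
opening: 0.997
grasp_force: 0.0
```

Emit:
move_arm --increments '[{"xyz": [0, 0, 0], "roll": 0.12, "grip": 100}, {"xyz": [0, 0, 0], "roll": 0.12, "grip": 100}, {"xyz": [0, 0, 0], "roll": 0.027, "grip": 100}, {"xyz": [0, 0, 0], "roll": 0, "grip": 100}, {"xyz": [0, 0, 0], "roll": 0, "grip": 100}]'

```text
time_s: 19.13
position: [0.4656, 0.2749, 0.2952]
tcp_rot: [[-0.099, 0.995, -0.0], [0.995, 0.099, -0.0], [-0.0, -0.0, -1.0]]
force: [0.0, 0.6, 0.3]
opening: 1.002
grasp_force: 0.0
```

Run:
```python
from f import *
P=ray("scene",[394.1-.5,171.4-.2],.271);print("tip",P)
hx=np.array([.982,-.189]);hy=np.array([.189,.982]);t=P[0,:2]+.075*hx
im,d=bot.capture("scene");X=cloud("scene",d).reshape(-1,3)
m=im.reshape(-1,3)
q=(X[:,:2]-t);a=q@hx;b=q@hy
for x0,x1 in((-.04,-.0),(0,.03),(.03,.06),(.06,.1)):
    for y0,y1 in((-.1,-.06),(-.06,-.02),(-.02,.02),(.02,.06),(.06,.1)):
        z=X[(a>x0)&(a<x1)&(b>y0)&(b<y1)&(X[:,2]>0),2]
        print((x0,y0),len(z),(np.percentile(z,99) if len(z) else 0).round(3),end="; ")
    print()
# scale state
for r in bot.spot_in("scale","scene")[:1]: print("scale",w("scene",r["at"]))
cv2.imwrite("pics/all.png",im[...,::-1])
Y=cloud("scene",d);mm=(Y[...,2]>.16)&(Y[...,2]<.2)&(np.hypot(Y[...,0]-.48,Y[...,1]+.25)<.12);uv=np.argwhere(mm)[:,::-1];Q=ray("scene",uv,.175)[:,:2];print("handle",Q.mean(0),len(Q))
print(bot.read_state()["position"],bot.read_state()["tcp_rot"])
```

```text
tip [[0.6507 0.121  0.271 ]]
(-0.04, -0.1) 3 0.008; (-0.04, -0.06) 4 0.01; (-0.04, -0.02) 55 0.258; (-0.04, 0.02) 5 0.006; (-0.04, 0.06) 5 0.004; 
(0, -0.1) 155 0.275; (0, -0.06) 142 0.275; (0, -0.02) 235 0.281; (0, 0.02) 125 0.274; (0, 0.06) 131 0.274; 
(0.03, -0.1) 163 0.274; (0.03, -0.06) 170 0.274; (0.03, -0.02) 201 0.279; (0.03, 0.02) 218 0.274; (0.03, 0.06) 198 0.274; 
(0.06, -0.1) 195 0.261; (0.06, -0.06) 139 0.26; (0.06, -0.02) 123 0.284; (0.06, 0.02) 226 0.288; (0.06, 0.06) 108 0.287; 
scale [0.478  0.2747 0.0303]
handle [ 0.4771 -0.2574] 231
[0.4657 0.275  0.2951] [[-0.0986  0.9951 -0.0001]
 [ 0.9951  0.0986 -0.0001]
 [-0.0001 -0.0001 -1.    ]]
```

Emit:
move_arm --increments '[{"xyz": [-30, -2, 0], "roll": 0, "grip": 100}, {"xyz": [-41, -3, 0], "roll": 0, "grip": 100}, {"xyz": [-41, -3, 0], "roll": 0, "grip": 100}, {"xyz": [-41, -3, 0], "roll": 0, "grip": 100}, {"xyz": [-41, -3, 0], "roll": 0, "grip": 100}]'

```text
time_s: 19.65
position: [0.4706, 0.0791, 0.2952]
tcp_rot: [[-0.1, 0.995, 0.0], [0.995, 0.1, -0.0], [-0.0, 0.0, -1.0]]
force: [1.3, -0.1, 0.2]
opening: 0.996
grasp_force: 0.0
```

Emit:
move_arm --increments '[{"xyz": [-41, -3, 0], "roll": 0, "grip": 100}, {"xyz": [-41, -3, 0], "roll": 0, "grip": 100}, {"xyz": [-41, -3, 0], "roll": 0, "grip": 100}, {"xyz": [-41, -3, 0], "roll": 0, "grip": 80}, {"xyz": [-41, -3, 0], "roll": 0, "grip": 60}]'

```text
time_s: 20.07
position: [0.4757, -0.1269, 0.2953]
tcp_rot: [[-0.098, 0.995, 0.001], [0.995, 0.098, -0.0], [-0.0, 0.0, -1.0]]
force: [1.0, -0.1, -0.3]
opening: 0.918
grasp_force: 0.0
```

Emit:
move_arm --increments '[{"xyz": [-41, -3, 0], "roll": 0, "grip": 60}, {"xyz": [-41, -3, 0], "roll": 0, "grip": 60}, {"xyz": [-41, -3, 0], "roll": 0, "grip": 60}, {"xyz": [-31, -4, 0], "roll": 0, "grip": 60}, {"xyz": [0, 0, 0], "roll": 0, "grip": 60}]'

```text
time_s: 20.48
position: [0.4785, -0.2863, 0.295]
tcp_rot: [[-0.093, 0.996, 0.001], [0.996, 0.093, -0.005], [-0.005, 0.001, -1.0]]
force: [1.2, 0.2, -0.1]
opening: 0.621
grasp_force: 0.0
```

Emit:
move_arm --increments '[{"xyz": [0, 0, 0], "roll": 0, "grip": 60}, {"xyz": [0, 0, 0], "roll": 0, "grip": 60}]'

```text
time_s: 20.65
position: [0.4778, -0.2786, 0.2947]
tcp_rot: [[-0.098, 0.995, -0.001], [0.995, 0.098, 0.002], [0.002, -0.001, -1.0]]
force: [-0.9, -0.5, 0.6]
opening: 0.605
grasp_force: 0.0
```

Next I descend 139 mm and close on the bar.

Emit:
move_arm --increments '[{"xyz": [0, 0, 30], "roll": 0, "grip": 60}, {"xyz": [0, 0, 35], "roll": 0, "grip": 60}, {"xyz": [0, 0, 35], "roll": 0, "grip": 60}, {"xyz": [0, 0, 25], "roll": 0, "grip": 60}, {"xyz": [0, 0, 14], "roll": 0, "grip": 60}]'

```text
time_s: 21.07
position: [0.4767, -0.2757, 0.1532]
tcp_rot: [[-0.101, 0.995, -0.005], [0.995, 0.101, 0.004], [0.005, -0.004, -1.0]]
force: [-0.1, 0.4, -0.6]
opening: 0.598
grasp_force: 0.0
```

Emit:
move_arm --increments '[{"xyz": [0, 0, 0], "roll": 0, "grip": 40}, {"xyz": [0, 0, 0], "roll": 0, "grip": 20}, {"xyz": [0, 0, 0], "roll": 0, "grip": 0}, {"xyz": [0, 0, 0], "roll": 0, "grip": 0}, {"xyz": [0, 0, 0], "roll": 0, "grip": 0}]'

```text
time_s: 21.48
position: [0.4791, -0.2798, 0.1576]
tcp_rot: [[-0.098, 0.995, 0.002], [0.995, 0.098, -0.002], [-0.002, 0.002, -1.0]]
force: [-0.4, -0.8, -0.8]
opening: 0.312
grasp_force: 0.0
```

Emit:
move_arm --increments '[{"xyz": [0, 0, 0], "roll": 0, "grip": 0}, {"xyz": [0, 0, 0], "roll": 0, "grip": 0}, {"xyz": [0, 0, 0], "roll": 0, "grip": 0}, {"xyz": [0, 0, 0], "roll": 0, "grip": 0}, {"xyz": [0, 0, 0], "roll": 0, "grip": 0}]'

```text
time_s: 21.9
position: [0.4782, -0.2797, 0.1565]
tcp_rot: [[-0.098, 0.995, 0.0], [0.995, 0.098, -0.0], [-0.0, 0.0, -1.0]]
force: [-1.2, 0.5, 5.2]
opening: 0.1
grasp_force: 30.0
```

Emit:
move_arm --increments '[{"xyz": [0, 0, -5], "roll": 0, "grip": 0}, {"xyz": [0, 0, -10], "roll": 0, "grip": 0}, {"xyz": [0, 0, -15], "roll": 0, "grip": 0}, {"xyz": [0, 0, -20], "roll": 0, "grip": 0}, {"xyz": [0, 0, -20], "roll": 0, "grip": 0}]'

```text
time_s: 22.32
position: [0.4777, -0.2789, 0.2263]
tcp_rot: [[-0.098, 0.995, -0.002], [0.995, 0.098, 0.002], [0.002, -0.001, -1.0]]
force: [0.5, -0.7, -4.1]
opening: 0.102
grasp_force: 30.0
```

Emit:
move_arm --increments '[{"xyz": [0, 0, -20], "roll": 0, "grip": 0}, {"xyz": [0, 0, -20], "roll": 0, "grip": 0}, {"xyz": [0, 0, -10], "roll": 0, "grip": 0}, {"xyz": [0, 0, -5], "roll": 0, "grip": 0}, {"xyz": [0, 0, 0], "roll": 0, "grip": 0}]'

```text
time_s: 22.73
position: [0.4785, -0.2796, 0.2819]
tcp_rot: [[-0.098, 0.995, 0.001], [0.995, 0.098, -0.001], [-0.001, 0.001, -1.0]]
force: [1.1, 0.1, -3.9]
opening: 0.101
grasp_force: 30.0
```

Run:
```python
from f import *
im,d=bot.capture("scene");s=bot.read_state();print(s["position"],s["force"],s["opening"])
c=proj("scene",s["position"]).astype(int);print(c)
x0,y0=max(c[0]-90,0),max(c[1]-50,0)
cv2.imwrite("pics/lift.png",cv2.resize(im[y0:y0+130,x0:x0+170],None,fx=4,fy=4)[...,::-1])
```

```text
[ 0.478  -0.2792  0.2807] [ 0.1211  0.4761 -3.2165] 0.10197005199882488
[248 253]
```

View pics/lift.png

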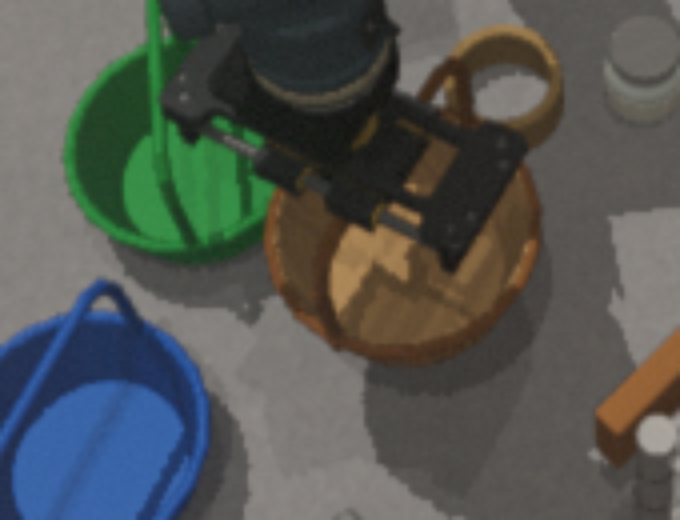

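The lift picture shows the basket hanging level from the off-centre grip, clear of everything. Next I rotate and travel to a standoff in front of the hook.

Emit:
move_arm --increments '[{"xyz": [0, 0, 0], "roll": 0.05, "grip": 0}, {"xyz": [0, 0, 0], "roll": 0.09, "grip": 0}, {"xyz": [0, 0, 0], "roll": 0.09, "grip": 0}, {"xyz": [0, 0, 0], "roll": 0.058, "grip": 0}, {"xyz": [0, 0, 0], "roll": 0, "grip": 0}]'

```text
time_s: 23.2
position: [0.4775, -0.2787, 0.2792]
tcp_rot: [[0.19, 0.982, -0.003], [0.982, -0.19, 0.003], [0.002, -0.003, -1.0]]
force: [0.1, -0.7, -4.2]
opening: 0.101
grasp_force: 30.0
```

Emit:
move_arm --increments '[{"xyz": [10, 1, 0], "roll": 0, "grip": 0}, {"xyz": [20, 1, 0], "roll": 0, "grip": 0}, {"xyz": [28, 1, 0], "roll": 0, "grip": 0}, {"xyz": [34, 1.5, 0], "roll": 0, "grip": 0}, {"xyz": [38, 2, 0], "roll": 0, "grip": 0}]'

```text
time_s: 23.62
position: [0.5088, -0.1519, 0.2802]
tcp_rot: [[0.189, 0.982, -0.001], [0.982, -0.189, 0.001], [0.0, -0.002, -1.0]]
force: [0.8, -0.3, -3.5]
opening: 0.101
grasp_force: 30.0
```

Emit:
move_arm --increments '[{"xyz": [38, 2, 0], "roll": 0, "grip": 0}, {"xyz": [38, 2, 0], "roll": 0, "grip": 0}, {"xyz": [38, 2, 0], "roll": 0, "grip": 0}, {"xyz": [38, 2, 0], "roll": 0, "grip": 0}, {"xyz": [38, 2, 0], "roll": 0, "grip": 0}]'

```text
time_s: 24.03
position: [0.5542, 0.0344, 0.2803]
tcp_rot: [[0.187, 0.982, -0.002], [0.982, -0.187, 0.001], [0.0, -0.002, -1.0]]
force: [1.3, -0.1, -3.4]
opening: 0.098
grasp_force: 30.0
```

Emit:
move_arm --increments '[{"xyz": [30, 1, 0], "roll": 0, "grip": 0}, {"xyz": [24, 1, 0], "roll": 0, "grip": 0}, {"xyz": [16, 1, 0], "roll": 0, "grip": 0}, {"xyz": [8, 0, 0], "roll": 0, "grip": 0}, {"xyz": [0, 0, 0], "roll": 0, "grip": 0}]'

```text
time_s: 24.45
position: [0.572, 0.11, 0.2803]
tcp_rot: [[0.185, 0.983, -0.002], [0.983, -0.185, 0.001], [0.001, -0.002, -1.0]]
force: [0.8, 0.7, -3.7]
opening: 0.102
grasp_force: 30.0
```

Emit:
move_arm --increments '[{"xyz": [0, 0, 0], "roll": 0, "grip": 0}, {"xyz": [0, 0, 0], "roll": 0, "grip": 0}, {"xyz": [0, 0, 0], "roll": 0, "grip": 0}, {"xyz": [0, 0, 0], "roll": 0, "grip": 0}, {"xyz": [0, 0, 0], "roll": 0, "grip": 0}]'

```text
time_s: 24.87
position: [0.5725, 0.1068, 0.2811]
tcp_rot: [[0.19, 0.982, -0.0], [0.982, -0.19, -0.0], [-0.0, -0.0, -1.0]]
force: [0.1, -0.1, -3.3]
opening: 0.104
grasp_force: 30.0
```

Run:
```python
from f import *
im,d=bot.capture("scene");s=bot.read_state();p=s["position"];R=s["tcp_rot"];print(p,s["force"],R[:,0])
X=cloud("scene",d);I=im.astype(int);br=(I[...,0]-I[...,2]>25)&(d>0)
for lab in("basket",):
    for n in("scene","top"):
        if n=="top": im,d=bot.capture("top");X=cloud("top",d)
        for r in bot.trace(lab,n)[:3]:
            Q=X[r["mask"]&(d>0)];col=im[r["mask"]].mean(0)
            if col[0]>col[1]*1.1 and col[0]>col[2]:
                T=(Q-p)@R; z=Q[:,2];print(n,r["conf"],len(Q),"z pct",np.percentile(z,[2,50,98]))
                rim=Q[(z>.17)&(z<.225)];print(" rim",len(rim),cv2.minEnclosingCircle(rim[:,:2].astype(np.float32)))
                h=Q[(z>.24)&(z<.33)];
                if len(h): print(" handle",len(h),((h-p)@R).min(0),((h-p)@R).max(0),h[:,2].max(), "ymed",np.median(((h-p)@R)[:,1]))
# hook tip detection
for n in("scene","top"):
    for r in bot.spot_in("hook_tip",n)[:2]:print(n,"tip",r["conf"],w(n,r["at"]))
```

```text
[0.5726 0.1069 0.2811] [-0.5281 -0.2794 -2.818 ] [ 0.19    0.9818 -0.0001]
scene 0.85 2247 z pct [0.1263 0.1496 0.3018]
 rim 700 ((0.5790631175041199, 0.13123196363449097), 0.0880647823214531)
 handle 124 [-0.0602 -0.0117 -0.0273] [0.1059 0.0817 0.0396] 0.3084944646487354 ymed 0.0025176398708199096
top 0.88 404 z pct [0.1278 0.1971 0.6323]
 rim 167 ((0.5836994051933289, 0.1256895363330841), 0.08385218679904938)
 handle 43 [-0.0578 -0.0051 -0.0265] [0.0772 0.0056 0.0392] 0.30760117638545326 ymed -0.0008551004083703679
scene tip 0.94 [0.7294 0.1033 0.2712]
```

Emit:
move_arm --increments '[{"xyz": [2, 0, 6], "roll": 0, "grip": 0}, {"xyz": [0, 0, 6], "roll": 0, "grip": 0}, {"xyz": [0, 12, 0], "roll": 0, "grip": 0}, {"xyz": [0, 20, 0], "roll": 0, "grip": 0}, {"xyz": [0, 24, 0], "roll": 0, "grip": 0}]'

```text
time_s: 25.58
position: [0.6268, 0.0997, 0.268]
tcp_rot: [[0.188, 0.982, -0.003], [0.982, -0.188, 0.0], [-0.0, -0.003, -1.0]]
force: [1.4, -0.1, -3.9]
opening: 0.104
grasp_force: 30.0
```

Emit:
move_arm --increments '[{"xyz": [0, 20, 0], "roll": 0, "grip": 0}, {"xyz": [0, 12, 0], "roll": 0, "grip": 0}, {"xyz": [0, 7, 0], "roll": 0, "grip": 0}, {"xyz": [0, 0, 0], "roll": 0, "grip": 0}, {"xyz": [0, 0, 0], "roll": 0, "grip": 0}]'

```text
time_s: 26.0
position: [0.6654, 0.0919, 0.268]
tcp_rot: [[0.189, 0.982, -0.003], [0.982, -0.189, 0.0], [-0.0, -0.003, -1.0]]
force: [0.0, -0.7, -4.1]
opening: 0.102
grasp_force: 30.0
```

Emit:
move_arm --increments '[{"xyz": [0, 0, 0], "roll": 0, "grip": 0}, {"xyz": [0, 0, 0], "roll": 0, "grip": 0}, {"xyz": [0, 0, 0], "roll": 0, "grip": 0}]'

```text
time_s: 26.25
position: [0.6655, 0.0921, 0.2693]
tcp_rot: [[0.188, 0.982, -0.0], [0.982, -0.188, 0.0], [-0.0, -0.0, -1.0]]
force: [-0.1, -1.5, -3.2]
opening: 0.1
grasp_force: 30.0
```

Run:
```python
from f import *
im,d=bot.capture("scene");s=bot.read_state();p=s["position"];R=s["tcp_rot"];print(p,s["force"])
hx=np.array([.982,-.189]);b=p[:2]+.025*R[:2,0];t=np.array([.6507,.121]);print("bar mid rel hook x",(b-t)@hx-.075,"y",(b-t)@[.189,.982],"barz",p[2]+.019)
X=cloud("scene",d);I=im.astype(int)
# does the hook's clip/tip still sit where it was: tip visible?
for r in bot.trace("basket","scene")[:2]:
    Q=X[r["mask"]&(d>0)];c=im[r["mask"]].mean(0)
    if c[0]>c[1]*1.1:
        rim=Q[(Q[:,2]>.165)&(Q[:,2]<.205)];print("rim",len(rim),cv2.minEnclosingCircle(rim[:,:2].astype(np.float32)),rim[:,2].max())
```

```text
[0.6657 0.092  0.2693] [-0.4074  0.6461 -3.7259]
bar mid rel hook x -0.05483808940694003 y -0.0006310709241818067 barz 0.28834363505680644
rim 408 ((0.6711353063583374, 0.11542010307312012), 0.08632835745811462) 0.20490542579478396
```

Emit:
move_arm --increments '[{"xyz": [0, 2, 6], "roll": 0, "grip": 0}, {"xyz": [0, 0, 10], "roll": 0, "grip": 0}, {"xyz": [0, 0, 10], "roll": 0, "grip": 0}, {"xyz": [0, 0, 8], "roll": 0, "grip": 0}, {"xyz": [0, 0, 4], "roll": 0, "grip": 0}]'

```text
time_s: 26.77
position: [0.6668, 0.0913, 0.2283]
tcp_rot: [[0.189, 0.982, -0.005], [0.982, -0.189, 0.0], [-0.001, -0.005, -1.0]]
force: [-0.7, -1.3, -3.8]
opening: 0.106
grasp_force: 30.0
```

Emit:
move_arm --increments '[{"xyz": [0, 0, 1.5], "roll": 0, "grip": 0}, {"xyz": [0, 0, 1.5], "roll": 0, "grip": 0}, {"xyz": [0, 0, 0], "roll": 0, "grip": 0}]'

```text
time_s: 27.02
position: [0.6683, 0.0914, 0.2278]
tcp_rot: [[0.189, 0.982, -0.0], [0.982, -0.189, 0.0], [0.0, -0.0, -1.0]]
force: [0.2, -0.3, -4.2]
opening: 0.102
grasp_force: 30.0
```

```bash
python3 -c "
from f import *
look(None,4)"
```

```text
t 27.2167 pos [0.6685 0.0914 0.2285] along 0.6392437211557781 F [-0.001  -0.3693 -3.273 ] Fax 0.3628953897462374 sd 0.19540553818362655
```

Not bearing yet, so I keep lowering in small steps.

Emit:
move_arm --increments '[{"xyz": [0, 0, 1.5], "roll": 0, "grip": 0}, {"xyz": [0, 0, 1], "roll": 0, "grip": 0}, {"xyz": [0, 0, 0], "roll": 0, "grip": 0}, {"xyz": [0, 0, 0], "roll": 0, "grip": 0}]'

```text
time_s: 27.55
position: [0.6687, 0.0913, 0.2264]
tcp_rot: [[0.189, 0.982, 0.002], [0.982, -0.189, -0.0], [0.0, 0.002, -1.0]]
force: [0.5, 0.2, -0.0]
opening: 0.103
grasp_force: 30.0
```

Emit:
move_arm --increments '[{"xyz": [0, 0, 1], "roll": 0, "grip": 0}, {"xyz": [0, 0, 0.5], "roll": 0, "grip": 0}, {"xyz": [0, 0, 0], "roll": 0, "grip": 0}, {"xyz": [0, 0, 0], "roll": 0, "grip": 0}]'

```text
time_s: 27.88
position: [0.6687, 0.0912, 0.2253]
tcp_rot: [[0.189, 0.982, 0.002], [0.982, -0.189, -0.0], [0.0, 0.002, -1.0]]
force: [-1.6, -1.2, 4.8]
opening: 0.104
grasp_force: 30.0
```

Emit:
move_arm --increments '[{"xyz": [0, 0, 1], "roll": 0, "grip": 0}, {"xyz": [0, 0, 0.5], "roll": 0, "grip": 0}, {"xyz": [0, 0, 0], "roll": 0, "grip": 0}, {"xyz": [0, 0, 0], "roll": 0, "grip": 0}]'

```text
time_s: 28.22
position: [0.6689, 0.0912, 0.2247]
tcp_rot: [[0.189, 0.982, 0.003], [0.982, -0.189, -0.0], [0.0, 0.003, -1.0]]
force: [-2.2, -2.2, 7.9]
opening: 0.101
grasp_force: 30.0
```

Emit:
move_arm --increments '[{"xyz": [0, 0, -1], "roll": 0, "grip": 0}, {"xyz": [0, 0, -0.5], "roll": 0, "grip": 0}, {"xyz": [0, 0, 0], "roll": 0, "grip": 14}, {"xyz": [0, 0, 0], "roll": 0, "grip": 20}, {"xyz": [0, 0, 0], "roll": 0, "grip": 28}]'

```text
time_s: 28.63
position: [0.6679, 0.0916, 0.2233]
tcp_rot: [[0.189, 0.982, -0.001], [0.982, -0.189, 0.0], [0.0, -0.001, -1.0]]
force: [-0.1, 0.4, -1.7]
opening: 0.207
grasp_force: 0.0
```

Emit:
move_arm --increments '[{"xyz": [0, 0, 0], "roll": 0, "grip": 36}, {"xyz": [0, 0, 0], "roll": 0, "grip": 40}, {"xyz": [0, 0, 0], "roll": 0, "grip": 40}, {"xyz": [0, 0, 0], "roll": 0, "grip": 40}, {"xyz": [0, 0, 0], "roll": 0, "grip": 40}]'

```text
time_s: 29.05
position: [0.6682, 0.0914, 0.2239]
tcp_rot: [[0.189, 0.982, -0.0], [0.982, -0.189, 0.0], [-0.0, -0.0, -1.0]]
force: [0.1, 0.5, 0.8]
opening: 0.395
grasp_force: 0.0
```

```bash
cat > g.py <<'E'
from f import *
for n in("scene","top"):
    im,d=bot.capture(n);s=bot.read_state();X=cloud(n,d)
    for r in bot.trace("basket",n)[:3]:
        Q=X[r["mask"]&(d>0)];c=im[r["mask"]].mean(0)
        if c[0]>c[1]*1.1 and c[0]>c[2]:
            z=Q[:,2];rim=Q[(z>.12)&(z<.165)];q=(Q[:,:2]-[.6507,.121]);a=q@[.982,-.189]-.075;b=q@[.189,.982]
            h=(z>.2)&(z<.27);print(n,len(Q),"z",np.percentile(z,[2,50,98]),"rim",cv2.minEnclosingCircle(rim[:,:2].astype(np.float32)))
            fl=Q[z<.1];A=np.c_[fl[:,:2],np.ones(len(fl))];print(" floor plane",len(fl),np.linalg.lstsq(A,fl[:,2],rcond=None)[0] if len(fl)>10 else "")
            if h.any(): print(" handle hook-x",np.percentile(a[h],[5,50,95]),"y",b[h].min(),b[h].max())
    for r in bot.spot_in("scale",n)[:1]: print(" scale",w(n,r["at"]))
print(s["time_s"],s["position"],s["force"],s["opening"],s["grasp_force"])
E
python3 g.py
```

```text
scene 1262 z [0.0722 0.0843 0.2507] rim ((0.6466328501701355, 0.09488627314567566), 0.07727336138486862)
 floor plane 739 [-0.0888  0.0328  0.1332]
 handle hook-x [-0.0551 -0.0498 -0.0463] y -0.08667729445213473 0.07165988084482613
 scale [0.4392 0.2515 0.0283]
top 138 z [0.1071 0.1443 0.2562] rim ((0.6897405982017517, 0.10635215044021606), 0.08105459064245224)
 floor plane 1 
 handle hook-x [-0.0576 -0.0536 -0.0466] y -0.08106642495535774 0.045229898365386524
 scale [0.5408 0.3161 0.0233]
29.25 [0.6682 0.0914 0.2241] [ 0.8566  0.0477 -0.1496] 0.3964807051615415 0.0
```

The basket hangs on its own with the bar at about -52 mm, behind the tip. Now I retract straight up, then away.

Emit:
move_arm --increments '[{"xyz": [0, 0, -6], "roll": 0, "grip": 40}, {"xyz": [0, 0, -12], "roll": 0, "grip": 40}, {"xyz": [0, 0, -20], "roll": 0, "grip": 40}, {"xyz": [0, 0, -30], "roll": 0, "grip": 40}, {"xyz": [0, 0, -30], "roll": 0, "grip": 40}]'

```text
time_s: 29.77
position: [0.6678, 0.0914, 0.3236]
tcp_rot: [[0.189, 0.982, -0.001], [0.982, -0.189, 0.0], [-0.0, -0.001, -1.0]]
force: [-0.4, -0.2, -0.9]
opening: 0.402
grasp_force: 0.0
```

Emit:
move_arm --increments '[{"xyz": [0, -35, -10], "roll": 0, "grip": 40}, {"xyz": [0, -40, 0], "roll": 0, "grip": 40}, {"xyz": [0, -40, 0], "roll": 0, "grip": 40}, {"xyz": [0, -40, 0], "roll": 0, "grip": 40}, {"xyz": [0, -30, 0], "roll": 0, "grip": 40}]'

```text
time_s: 30.18
position: [0.4834, 0.1268, 0.3334]
tcp_rot: [[0.188, 0.982, 0.0], [0.982, -0.188, 0.0], [0.0, 0.0, -1.0]]
force: [0.5, 0.6, -0.7]
opening: 0.397
grasp_force: 0.0
```

Emit:
move_arm --increments '[{"xyz": [-40, 0, 0], "roll": 0, "grip": 40}, {"xyz": [-40, 0, 0], "roll": 0, "grip": 40}, {"xyz": [-40, 0, 0], "roll": 0, "grip": 40}, {"xyz": [0, 0, 0], "roll": 0, "grip": 40}, {"xyz": [0, 0, 0], "roll": 0, "grip": 40}]'

```text
time_s: 30.6
position: [0.4641, 0.0068, 0.3335]
tcp_rot: [[0.193, 0.981, 0.002], [0.981, -0.193, -0.0], [0.0, 0.003, -1.0]]
force: [-0.2, -0.2, -0.2]
opening: 0.401
grasp_force: 0.0
```

```bash
python3 g.py
python3 - <<'E'
from f import *
for n in("scene",):
    im,d=bot.capture(n);X=cloud(n,d)
    for r in bot.trace("scale",n)[:1]:
        Q=X[r["mask"]&(d>0)];print("scale z",np.percentile(Q[:,2],[2,50,98]),Q.mean(0))
    for l in["jar","tape_roll","screwdriver","sponge_pack","spray_bottle","scrub_brush"]:
        for r in bot.spot_in(l,n)[:1]: print(l,w(n,r["at"]))
E
```

```text
scene 1902 z [0.0713 0.1088 0.2524] rim ((0.6735986471176147, 0.11616025120019913), 0.08791478723287582)
 floor plane 852 [ 0.104  -0.168   0.0323]
 handle hook-x [-0.055  -0.0494 -0.0185] y -0.14412050902504306 0.0839685752618265
 scale [0.4945 0.2852 0.0294]
top 1902 z [0.0688 0.0981 0.251 ] rim ((0.6737152338027954, 0.11799628287553787), 0.08771882206201553)
 floor plane 974 [0.0617 0.0025 0.0358]
 handle hook-x [-0.0573 -0.0529 -0.0471] y -0.08357708946002554 0.08331221732931271
 scale [0.475  0.2788 0.0325]
30.8 [0.4642 0.0095 0.3325] [-0.1178  0.7155  0.0809] 0.39968974868868057 0.0
scale z [0.0074 0.0289 0.0371] [0.4888 0.2804 0.0261]
jar [ 0.5034 -0.0162  0.0686]
tape_roll [ 0.4196 -0.0743  0.0388]
screwdriver [0.3495 0.065  0.0178]
sponge_pack [ 0.5329 -0.449   0.0356]
spray_bottle [0.4939 0.4453 0.1161]
scrub_brush [0.6173 0.4213 0.0366]
```

The basket hangs nearly level, the scale lies flat, and the bystanders haven't moved, so I'm handing in.

```bash
python3 -c "
from rig import bot
print(bot.hand_in())"
```

```text
the job is handed in; nothing more can be done
None
```

I pulled the new hook to about 11.5 N and held it for nearly 3 s, laid the scale back flat and face up, hung the basket level on the same hook, and handed in the job (no verdict was returned).

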